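Close up the instrument set: forceps in, vial tray stacked on its corner sockets

TASK

Lower the loose forceps into the steel base tray and leave them lying flat on its floor, then carry the white vial tray over by its blue handle and stack it on the base tray so that all four corner pins are fully down in the sockets (either way round will do). Keep the vial tray level and lower it into place in the grip, not by dropping it; leave the base tray where it stands and do not disturb the tube rack, the glove box or the round dish.

Things in the scene. Friction and masses are not known exactly. Their poses are not given: they have to be found in the camera images.
- base_tray: Open steel tray, loose, 198 (x) x 128 (y) x 40 mm high, 0.9 kg. Origin: centre of its underside; z up, x along the long side. Floor 4 mm thick, walls 3 mm. In each corner a blue block 26 x 26 mm, flush with the rim (z 40), has a round socket 11 mm wide, chamfered 1.5 mm, 18 deep, centred at x +-85, y +-50 mm.
- vial_tray: White tray 198 (x) x 128 (y) mm, 0.4 kg, standing on 4 corner pins. Origin: footprint centre at pin-tip level; z up, x along the long side. Pins 8 mm thick, 14 long, tapered to 5 over the last 4, at x +-85, y +-50. Floor z 14-18, rim z 38. Red-capped vials fixed at x +-66, tops z 60. Blue handle over the middle. Fully stacked, its origin is 26 mm above the base tray's (floor on rim).
- vial_handle (a point): Centre of the vial tray's blue bridge handle, 75 mm above the tray's origin: a level bar 100 mm long along x, 14 mm wide in y, 14 mm high, on two posts at x = +-40 mm, open beneath.
- forceps: Closed steel forceps (rigid, do not open), lying flat, 130 mm long in x, 8 mm high, 45 g. Origin: centre of the underside, at the middle of the length, where a dark grip pad 30 mm long and 14 mm wide in y has parallel sides. z up, tips towards +x.
- tube_rack: Bystander: white rack of red-capped tubes, 64 (x) x 150 (y) x 104 mm high, loose. Origin: centre of its underside.
- glove_box: Bystander: white and violet glove carton, 120 (x) x 220 (y) x 95 mm high with the paper sticking out, loose. Origin: centre of its underside.
- dish: Bystander: round steel dish, 150 mm wide, 40 mm high, loose. Origin: centre of its underside.

How it is judged:
By the outcome, as a careful person would: the job done as asked, in the order asked, and still so for the second after the job is handed in, with the robot touching nothing.
It also fails if it takes over 64 s, if anything falls off the work surface, if the arm or the gripper's body presses on something with over 40 N, if the wrist force passes 120 N, or if a joint passes its speed limit or range.

ROBOT

A 6-joint arm with a two-finger parallel gripper is mounted at the origin on the work surface. World frame = base frame: x ahead of the robot, y to its left, z up, the work surface at z = 0. Lengths are in m, angles in degrees, forces in N, time in s.
With the tool pointing down it reaches from about 0.4 to 0.825 m from the base axis. Payload 7 kg.
Tool frame: the origin (TCP) lies where the fingers leave the gripper's body, on its centre line; the fingertips stand 66 mm ahead of it and the grasp point (between the pads) lies 47 mm ahead of it; z points along the fingers, y is the direction in which the jaws open and shut (so a half turn about z gives the same grasp; the last joint's range is limited). The gripper opens to 88 mm and grips with 3 to 60 N. Pads are 19 mm wide; open, the fingers measure 130 mm over their backs; the gripper's body (78 mm by 193 mm) begins 47 mm behind the grasp point.
Start: joints at [-49.67, 20.546, 0.682, 0, -70.136, -16.507], TCP at [0.273, -0.617, 0.292] pointing down, gripper open.
Joint ranges: [-176.03, 176.03], [-82.01, 121.73], [-58.28, 71.71], [-173.87, 95.51], [-174.79, -0.11], [-173.66, 173.66]. Speed limits (degrees/s): [136.94, 136.94, 172.46, 180, 180, 180].

INTERFACE

Orientations are given as [roll, pitch, yaw] about the fixed x, y, z axes, in that order (R = Rz(yaw) Ry(pitch) Rx(roll)).
In Python, from plant import get_obs, snapshot, close_job gives the robot as it stands.
- The arm moves only by the tool play_rows, never from a script. Its argument "series" is a list of rows, each a list of 5 numbers: the opening in per cent of the stroke, from 0 (shut) to 100 (fully open), then the shift along the tool's x, y, z in m, then the turn about the tool's z in degrees. In form: [[jaw, dx, dy, dz, spin], ...]. A call has 1 to 10 rows; each row is the pose to reach, as a shift and turn from the pose commanded when the call began, along the tool's axes at that moment; what a row does not reach only later rows make up. A row lasts 1/10 s, in which the tool goes at most 50 mm and 8.59 degrees, less where a joint would pass 70% of its speed; a pose out of reach is approached as far as the arm can. A call with a gripper value outside its range is refused whole. The fingers move at their own pace and stop on an object; the grip force is fixed at half the most. Time passes only in rows, so rows that repeat a pose let the fingers close. It gives the time, the measured TCP pose, the force and the opening at its end, in the units of the state.
- get_obs(): the state, without advancing time (a new reading comes with each control period).
- snapshot(name): name is "side" or "top" or "wrist"; returns a dict with "frame" (384x512x3 uint8, red, green, blue), "z_map" (384x512 float32, m along the optical axis (not along the pixel's ray), 0 where there is no reading), "mtx" (3x3 intrinsics, pixels), "camera_from_world" (4x4, takes a point from world to camera coordinates); the wrist camera has in their place "tool_from_camera" (4x4, takes a point from camera to tool coordinates, whose origin is the TCP and whose axes are the flange's). Camera axes: x right, y up, looking along -z (the intrinsics and any distortion apply to the point x, -y, -z); pixel columns grow to the right and rows downward; lengths in m; the calibration is good to about 2 mm. A picture is of the moment at which its call begins: read the wrist's pose just before it.
- close_job(): hands the job in, once; it reports no verdict.
The state is a dict: "clock": time; "joint_pos": joint angles; "qvel": joint speeds; "tau": joint torques, N m; "tool_pos": TCP position; "orientation": TCP orientation; "force": force on the tool from outside, world axes, zero at the start; "moment": the same for the moment, N m; "opening": finger opening in m.
Only numpy, scipy, OpenCV 4.12 (cv2) and the standard library are available. Lean on these libraries where they do the work, as an engineer would, in place of code of your own. Each camera call takes 0.05 s, during which the arm holds its last target.

## Working session

There is one attempt and no reset: what is moved stays moved. The work goes in short steps, Python scripts to look and compute and a tool call to move; the robot and the scene stay as the last step left them, time stands still between calls to the robot, and variables do not carry over. Pictures are saved under pics/ and viewed, and the job is handed in when it is done.

Besides the shell and the picture viewer there is one more tool, called after "Emit:" as name(argument=value, ...) on one line, values as JSON. play_rows: Moves the arm, as the interface text tells. Its arguments: {"type":"object","properties":{"series":{"type":"array"}},"required":["series"]}

```bash
mkdir -p pics; ls
cat > h.py <<'E'
import numpy as np, cv2
from plant import get_obs, snapshot
E
python3 - <<'E'
from h import *
o=get_obs()
print(o)
for n in ("top","side","wrist"):
    s=snapshot(n); np.savez(f"{n}0.npz",**{k:v for k,v in s.items()})
    cv2.imwrite(f"pics/{n}0.png",s["frame"][...,::-1])
    print(n,s.keys(),s["mtx"],s.get("camera_from_world",s.get("tool_from_camera")))
E
```

```text
pics
{'clock': 0.0, 'joint_pos': array([-4.96708224e+01,  2.05894222e+01,  6.33963546e-01, -1.99634635e-02,
       -7.01355076e+01, -1.65092832e+01]), 'qvel': array([-0.06210292,  0.03579005, -0.02778916,  0.01577691,  0.02157873,
       -0.02991002]), 'tau': array([-4.05343872e-04, -5.82710123e+01,  2.93040562e+01,  6.99718907e+00,
        6.58313889e-03, -1.79835492e-04]), 'tool_pos': array([ 0.27246256, -0.61715069,  0.29124725]), 'orientation': array([ 1.79907450e+02, -7.85903688e-03, -1.56186898e+02]), 'force': array([-0.18284868,  0.08624506, -0.36627636]), 'moment': array([ 0.00305007, -0.04150086,  0.0236412 ]), 'opening': 0.08776622761816223}
top dict_keys(['frame', 'z_map', 'mtx', 'camera_from_world']) [[390.9906549    0.         253.66392774]
 [  0.         390.9906549  194.92281676]
 [  0.           0.           1.        ]] [[ 0.00694554 -0.99997249  0.00260402 -0.00319662]
 [ 0.98831787  0.00726102  0.15223359 -0.63021787]
 [-0.15224831  0.00151625  0.98834111 -0.87644981]
 [ 0.          0.          0.          1.        ]]
side dict_keys(['frame', 'z_map', 'mtx', 'camera_from_world']) [[427.8937236    0.         256.73141083]
 [  0.         427.8937236  186.19463236]
 [  0.           0.           1.        ]] [[ 0.72672018 -0.68660172  0.02135065 -0.45622925]
 [ 0.40311804  0.45142675  0.79605888 -0.30289904]
 [-0.55621365 -0.56990522  0.60484247 -0.75215353]
 [ 0.          0.          0.          1.        ]]
wrist dict_keys(['frame', 'z_map', 'mtx', 'tool_from_camera']) [[273.60771003   0.         254.82750285]
 [  0.         273.60771003 196.22069822]
 [  0.           0.           1.        ]] [[ 1.20659473e-03  9.59592265e-01  2.81391593e-01  7.63221440e-02]
 [ 9.99999064e-01 -9.76211824e-04 -9.58906706e-04 -5.27017826e-04]
 [-6.45461659e-04  2.81392486e-01 -9.59592545e-01 -9.20331758e-02]
 [ 0.00000000e+00  0.00000000e+00  0.00000000e+00  1.00000000e+00]]
```

View pics/top0.png

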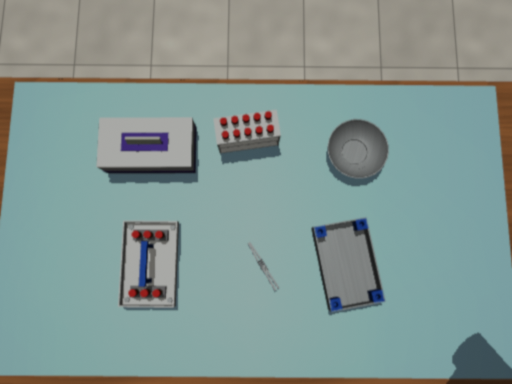

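View pics/side0.png

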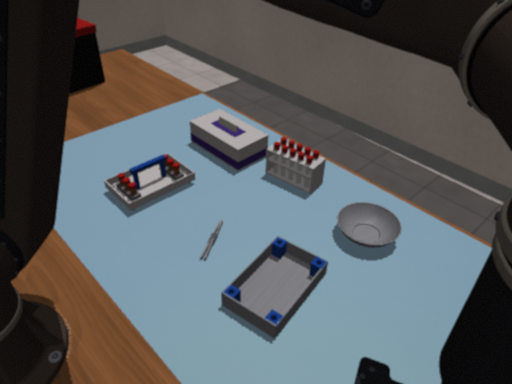

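View pics/wrist0.png

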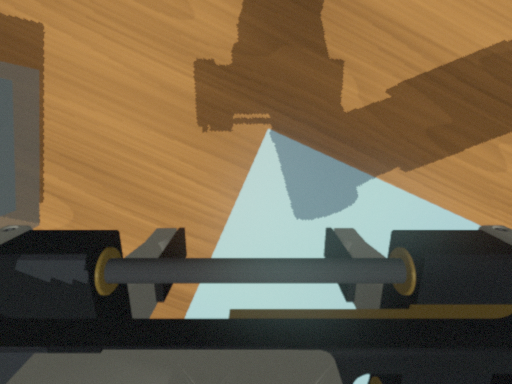

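```bash
cat >> h.py <<'E'
def cast(s,uv,z,T=None):
    """pixel -> world point on plane z. T = world_from_camera for wrist"""
    if T is None: T=np.linalg.inv(s["camera_from_world"])
    uv=np.atleast_2d(uv).astype(float); K=s["mtx"]
    d=np.c_[(uv[:,0]-K[0,2])/K[0,0],-(uv[:,1]-K[1,2])/K[1,1],-np.ones(len(uv))]@T[:3,:3].T
    return T[:3,3]+d*((z-T[2,3])/d[:,2])[:,None]
def blobs(m,amin):
    n,l,st,c=cv2.connectedComponentsWithStats(m.astype(np.uint8)*255)
    return [(c[i],st[i],l==i) for i in range(1,n) if st[i,4]>=amin]
from scipy.spatial.transform import Rotation as Rn
def wristT(s,o):
    W=np.eye(4); W[:3,:3]=Rn.from_euler('xyz',o["orientation"],degrees=True).as_matrix(); W[:3,3]=o["tool_pos"]
    return W@s["tool_from_camera"]
E
python3 - <<'E'
from h import *
for n in("top","side"):
    s=dict(np.load(f"{n}0.npz")); f=s["frame"].astype(int); r,g,b=f[...,0],f[...,1],f[...,2]
    m=(b>100)&(b-r>70)&(b-g>60)
    print(n)
    for c,st,mm in blobs(m,20):
        h=.08 if (n=="top" and c[0]<200) or (n=="side" and c[0]<200) else .04
        print(c.round(1),st, cast(s,c,h).round(4), s["z_map"][int(c[1]),int(c[0])])
s=dict(np.load("top0.npz"));fr=s["frame"][...,::-1]
a=cv2.resize(fr[230:310,220:400],None,fx=4,fy=4,interpolation=cv2.INTER_CUBIC)
cv2.imwrite("pics/c1.png",a)
E
```

```text
top
[361.  224.3] [356 220  11   9  59] [[ 0.5632 -0.2526  0.04  ]] 0.9405105
[320.6 231.6] [316 227  10  10  63] [[ 0.5453 -0.1567  0.04  ]] 0.93743
[142.7 263.6] [140 242   7  44 211] [[0.4691 0.2468 0.08  ]] 0.8624761
[377.  295.6] [372 291  11  11  66] [[ 0.3995 -0.2836  0.04  ]] 0.914795
[335.4 303.9] [331 299  11  11  72] [[ 0.3805 -0.1877  0.04  ]] 0.9126724
side
[146.8 162.8] [131 156  33  15  80] [[0.4678 0.2462 0.08  ]] 1.1018581
[279.4 242.4] [274 238  12   9  46] [[ 0.5446 -0.1593  0.04  ]] 0.9517454
[318.  262.1] [312 257  13  11  61] [[ 0.5628 -0.2543  0.04  ]] 0.9048747
[232.2 290.7] [225 286  14  11  64] [[ 0.3814 -0.1901  0.04  ]] 0.83701897
[273.8 316.1] [266 310  16  13  79] [[ 0.3997 -0.2859  0.04  ]] 0.79547036
```

View pics/c1.png

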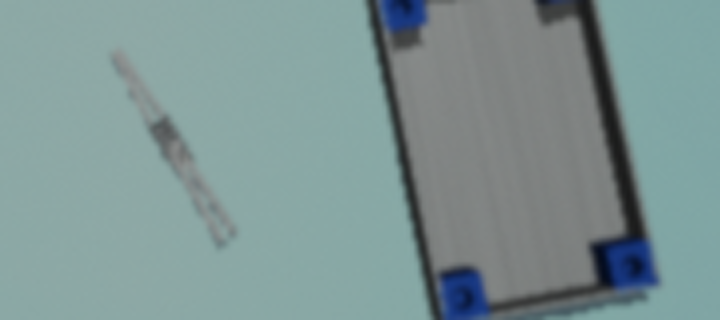

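```bash
cat >> h.py <<'E'
def delta(x,y,z,yaw,o=None):
    "tool-axis shift to bring TCP to x,y,z with tool down and yaw"
    o=o or get_obs()
    R=Rn.from_euler('xyz',o["orientation"],degrees=True).as_matrix()
    d=R.T@(np.array([x,y,z])-o["tool_pos"])
    cy=o["orientation"][2]; sp=-((yaw-cy+180)%360-180)
    n=max(np.linalg.norm(d)/.05,abs(sp)/8.59)
    print("from",o["tool_pos"].round(4),o["orientation"].round(2),"shift",d.round(4),"spin",round(sp,2),"rows>=",round(n,1))
E
python3 - <<'E'
from h import *
s=dict(np.load("top0.npz"))
p=cast(s,[[249.3,243],[277,290.5],[261.5,265.2]],.006); print(p.round(4)); d=p[0]-p[1];print(np.linalg.norm(d),np.degrees(np.arctan2(d[1],d[0])))
delta(.472,-.220,.32,-169.3)
E
```

```text
[[ 0.5185  0.011   0.006 ]
 [ 0.4065 -0.056   0.006 ]
 [ 0.4657 -0.0188  0.006 ]]
0.1305466538424752 30.895559574729795
from [ 0.2725 -0.6172  0.2915] [ 1.7993e+02 -1.0000e-02 -1.5618e+02] shift [-0.3429  0.2829 -0.0282] spin 13.12 rows>= 8.9
```

Emit:
play_rows(series=[[100,-0.343,0.283,-0.028,13.1],[100,-0.343,0.283,-0.028,13.1],[100,-0.343,0.283,-0.028,13.1],[100,-0.343,0.283,-0.028,13.1],[100,-0.343,0.283,-0.028,13.1],[100,-0.343,0.283,-0.028,13.1],[100,-0.343,0.283,-0.028,13.1],[100,-0.343,0.283,-0.028,13.1],[100,-0.343,0.283,-0.028,13.1],[100,-0.343,0.283,-0.028,13.1]])

```text
clock: 1.15
tool_pos: [0.4742, -0.2161, 0.3206]
orientation: [180.0, 0.1, -169.0]
force: [-0.1, 0.4, 0.1]
opening: 0.0878
```

Emit:
play_rows(series=[[100,0,0,0,0],[100,0,0,0,0],[100,0,0,0,0],[100,0,0,0,0],[100,0,0,0,0]])

```text
clock: 1.65
tool_pos: [0.4717, -0.2208, 0.3201]
orientation: [180.0, -0.0, -169.4]
force: [-0.3, -0.1, 0.2]
opening: 0.0876
```

```bash
cat > look.py <<'E'
import sys
from h import *
o=get_obs(); s=snapshot("wrist"); n=sys.argv[1]
np.savez(n+".npz",T=wristT(s,o),yaw=o["orientation"][2],**s)
cv2.imwrite(f"pics/{n}.png",s["frame"][...,::-1])
print(o["clock"],o["tool_pos"].round(4),o["orientation"].round(3),o["joint_pos"].round(1),o["force"].round(1),o["opening"])
E
python3 look.py w1
python3 - <<'E'
from h import *
s=dict(np.load("w1.npz")); f=s["frame"].astype(int); r,g,b=f[...,0],f[...,1],f[...,2]
m=(b>100)&(b-r>70)&(b-g>60)
for c,st,mm in blobs(m,60): print(c.round(1),st,cast(s,c,.04,s["T"]).round(4))
E
```

```text
1.65 [ 0.4717 -0.2208  0.3201] [ 1.79996e+02 -1.30000e-02 -1.69365e+02] [ -3.5   4.9 -16.   -0.  -69.1 -75.9] [-0.3 -0.1  0.2] 0.08756073737038884
```

View pics/w1.png

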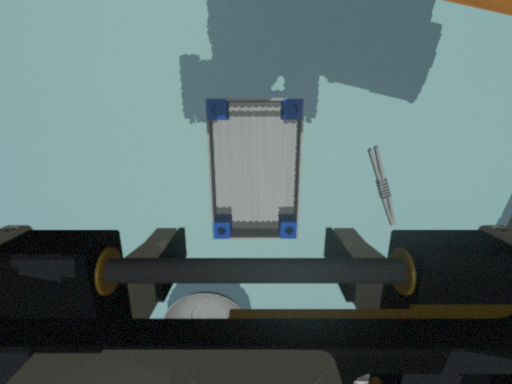

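Run:
```python
from h import *
s=dict(np.load("w1.npz")); f=s["frame"]
h=cv2.cvtColor(f,cv2.COLOR_RGB2HSV)
m=(h[...,0]>105)&(h[...,0]<125)&(h[...,1]>150)&(h[...,2]>50)
for c,st,mm in blobs(m,60): print(c.round(1),st,cast(s,c,.04,s["T"]).round(4))
a=[cv2.resize(f[y:y+40,x:x+40],None,fx=8,fy=8,interpolation=cv2.INTER_NEAREST) for x,y in((197,90),(272,90),(202,210),(268,210))]
cv2.imwrite("pics/c2.png",np.vstack([np.hstack(a[:2]),np.hstack(a[2:])])[:600,...,::-1])
```

```text
[221.9 229.5] [214 222  17  16 204] [[ 0.563 -0.253  0.04 ]]
[287.5 229.6] [280 222  16  16 191] [[ 0.5452 -0.1584  0.04  ]]
```

View pics/c2.png

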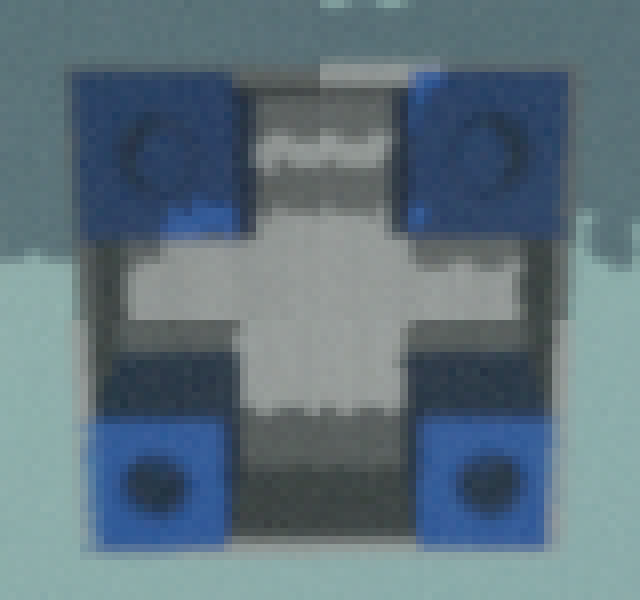

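```bash
cat >> h.py <<'E'
def trayfit(P,a=.085,b=.050):
    "P 4x3: order +x+y? generic: fit rect by angle; P order (near-left,...) any; returns centre, angle of long side"
    P=P[:,:2]; c=P.mean(0); 
    # complex fit: pick order by PCA
    u=np.linalg.svd(P-c)[2][0]; u=u*np.sign(u[0]); v=np.array([-u[1],u[0]])
    q=np.c_[np.sign((P-c)@u)*a,np.sign((P-c)@v)*b]
    z=((P-c)@[1,1j]); w=q@[1,1j]; k=(z*w.conj()).sum()/(abs(w)**2).sum()
    res=z-w*k/abs(k)
    return c,np.degrees(np.angle(k)),abs(k),np.c_[res.real,res.imag]
E
python3 - <<'E'
from h import *
s=dict(np.load("w1.npz"))
P=cast(s,[[221.1,230],[288.75,230],[216.9,109.1],[292.5,109.1]],.04,s["T"])
print(P.round(4)); print(trayfit(P))
for n in("top","side"):
  s=dict(np.load(n+"0.npz"))
  print(s["z_map"].min())
# forceps in w1
s=dict(np.load("w1.npz"))
p=cast(s,[[372,148],[394,223],[383.5,189]],.006,s["T"]);d=p[1]-p[0];print(p.round(4),np.hypot(*d[:2]),np.degrees(np.arctan2(d[1],d[0])))
delta(.466,-.019,.25,-149)
E
```

```text
[[ 0.564  -0.2541  0.04  ]
 [ 0.5455 -0.1563  0.04  ]
 [ 0.3975 -0.2851  0.04  ]
 [ 0.3792 -0.1888  0.04  ]]
(array([ 0.47156064, -0.22110026]), np.float64(10.779997868757674), np.float64(0.994217097472565), array([[-4.20576310e-04,  2.36056797e-04],
       [-1.61495721e-04, -2.60230627e-04],
       [ 4.09197962e-05,  9.84271155e-04],
       [ 5.41152235e-04, -9.60097325e-04]]))
0.0
0.0
[[ 0.4091 -0.0574  0.006 ]
 [ 0.5163  0.013   0.006 ]
 [ 0.4657 -0.0211  0.006 ]] 0.12823302080810148 33.316383929087976
from [ 0.4718 -0.2207  0.3201] [ 180.     -0.   -169.35] shift [-0.0316  0.1993  0.0701] spin -20.35 rows>= 4.3
```

Emit:
play_rows(series=[[50,-0.0316,0.1993,0.07,-20.3],[50,-0.0316,0.1993,0.07,-20.3],[50,-0.0316,0.1993,0.07,-20.3],[50,-0.0316,0.1993,0.07,-20.3],[50,-0.0316,0.1993,0.07,-20.3],[50,-0.0316,0.1993,0.07,-20.3],[50,-0.0316,0.1993,0.07,-20.3],[50,-0.0316,0.1993,0.07,-20.3],[50,-0.0316,0.1993,0.07,-20.3]])

```text
clock: 2.6
tool_pos: [0.4663, -0.0194, 0.2505]
orientation: [-180.0, 0.0, -149.1]
force: [-0.2, 0.3, 0.2]
opening: 0.0442
```

```bash
python3 look.py w2
python3 - <<'E'
from h import *
s=dict(np.load("w2.npz")); f=s["frame"]
cv2.imwrite("pics/c3.png",cv2.resize(f[80:230,180:330],None,fx=4,fy=4,interpolation=cv2.INTER_NEAREST)[...,::-1])
E
```

```text
2.6 [ 0.4663 -0.0194  0.2505] [-1.79988e+02  3.00000e-02 -1.49080e+02] [ 21.9   2.5 -28.2   0.  -59.2 -81. ] [-0.2  0.3  0.2] 0.044180716266005615
```

View pics/c3.png

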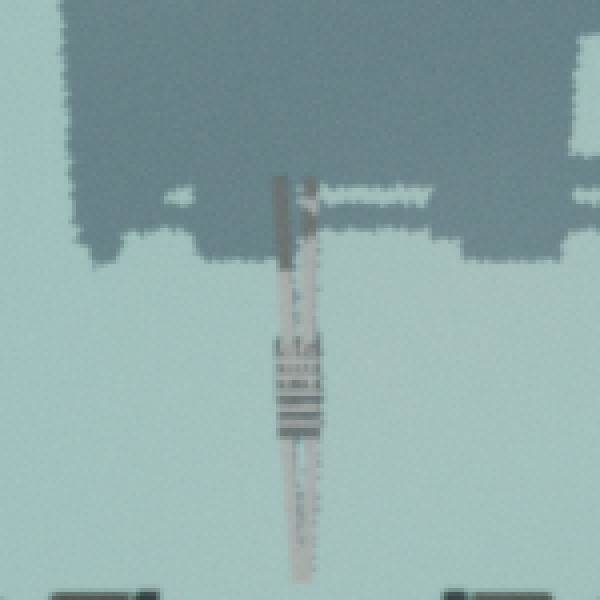

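Run:
```python
from h import *
s=dict(np.load("w2.npz"))
c=np.array([[298.5,387.5],[296,176],[302,582],[298.5,338],[298.5,437]])/4+[180,80]-.5
p=cast(s,c,.008,s["T"]);d=p[2]-p[1];print(p.round(4),np.linalg.norm(p[3]-p[4]),np.linalg.norm(d),np.degrees(np.arctan2(d[1],d[0])))
```

```text
[[ 0.4635 -0.0224  0.008 ]
 [ 0.4091 -0.0558  0.008 ]
 [ 0.5188  0.0122  0.008 ]
 [ 0.4501 -0.0304  0.008 ]
 [ 0.4772 -0.0142  0.008 ]] 0.0315207354214917 0.1290478289994834 31.786876162853225
```

Run:
```python
from h import *
delta(.4637,-.0220,.068,-148.2)
```

```text
from [ 0.4662 -0.0193  0.2505] [-1.7999e+02  3.0000e-02 -1.4908e+02] shift [ 0.0036 -0.001   0.1825] spin -0.88 rows>= 3.7
```

Emit:
play_rows(series=[[40,0.0036,-0.001,0.05,-0.9],[40,0.0036,-0.001,0.1,-0.9],[40,0.0036,-0.001,0.14,-0.9],[40,0.0036,-0.001,0.16,-0.9],[40,0.0036,-0.001,0.17,-0.9],[40,0.0036,-0.001,0.178,-0.9],[40,0.0036,-0.001,0.1825,-0.9],[40,0.0036,-0.001,0.1825,-0.9],[40,0.0036,-0.001,0.1825,-0.9],[40,0.0036,-0.001,0.1825,-0.9]])

```text
clock: 3.65
tool_pos: [0.464, -0.0209, 0.0685]
orientation: [-180.0, 0.1, -148.1]
force: [0.3, 0.2, 0.1]
opening: 0.0351
```

Emit:
play_rows(series=[[0,0,0,0,0],[0,0,0,0,0],[0,0,0,0,0],[0,0,0,0,0],[0,0,0,0,0],[0,0,0,0,0]])

```text
clock: 4.25
tool_pos: [0.4636, -0.021, 0.0678]
orientation: [-180.0, 0.0, -148.1]
force: [-1.6, -0.1, 3.6]
opening: 0.0131
```

Emit:
play_rows(series=[[0,0,0,-0.01,0],[0,0,0,-0.03,0],[0,0,0,-0.06,0],[0,0,0,-0.1,0],[0,0,0,-0.13,0],[0,0,0,-0.13,0],[0,0,0,-0.13,0]])

```text
clock: 4.95
tool_pos: [0.4634, -0.021, 0.1985]
orientation: [-180.0, 0.1, -148.1]
force: [-0.3, 0.5, -0.7]
opening: 0.0138
```

```bash
python3 look.py w3;  python3 - <<'E'
from h import *
s=snapshot("side"); cv2.imwrite("pics/s3.png",s["frame"][...,::-1])
delta(.4716,-.2211,.20,-169.2)
E
```

```text
4.95 [ 0.4634 -0.021   0.1985] [-1.79997e+02  1.21000e-01 -1.48092e+02] [ 21.8   5.5 -32.7  -0.  -51.7 -79.9] [-0.3  0.5 -0.7] 0.013771753939378158
from [ 0.4627 -0.0213  0.197 ] [ 1.7997e+02 -7.0000e-02 -1.4810e+02] shift [ 0.0981 -0.1743 -0.003 ] spin 21.1 rows>= 4.0
```

View pics/w3.png

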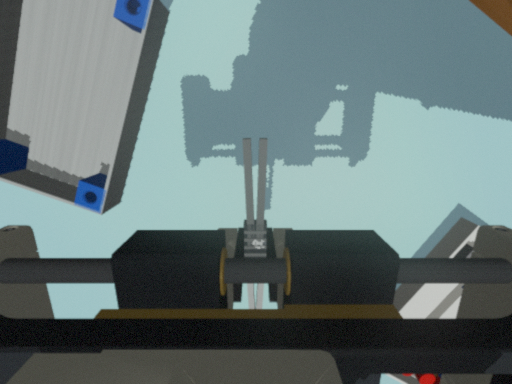

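View pics/s3.png

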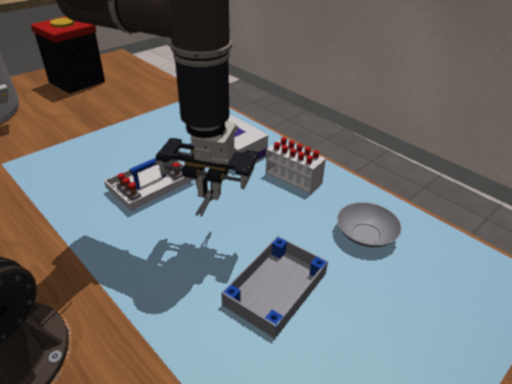

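Emit:
play_rows(series=[[0,0.025,-0.0436,-0.003,5.3],[0,0.049,-0.087,-0.003,10.5],[0,0.0735,-0.1307,-0.003,15.8],[0,0.0981,-0.1743,-0.003,21.1],[0,0.0981,-0.1743,-0.003,21.1],[0,0.0981,-0.1743,-0.003,21.1],[0,0.0981,-0.1743,-0.003,21.1],[0,0.0981,-0.1743,-0.003,21.1],[0,0.0981,-0.1743,-0.003,21.1],[0,0.0981,-0.1743,-0.003,21.1]])

```text
clock: 6.05
tool_pos: [0.4726, -0.22, 0.2008]
orientation: [-180.0, 0.0, -169.1]
force: [-1.1, -0.4, 0.5]
opening: 0.0136
```

```bash
python3 look.py w4;  python3 - <<'E'
from h import *
delta(.4716,-.2211,.072,-169.2)
E
```

```text
6.05 [ 0.4726 -0.22    0.2008] [-1.79998e+02  2.00000e-02 -1.69072e+02] [ -3.4  10.8 -25.8  -0.  -53.4 -75.7] [-1.1 -0.4  0.5] 0.01356090872633644
from [ 0.4726 -0.2201  0.2009] [-1.8000e+02  2.0000e-02 -1.6909e+02] shift [ 0.0012 -0.0008  0.1289] spin 0.11 rows>= 2.6
```

View pics/w4.png

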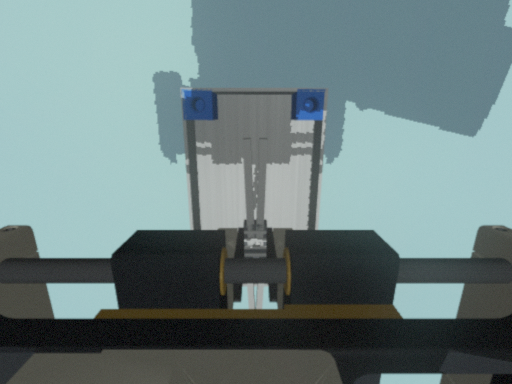

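Emit:
play_rows(series=[[0,0.001,-0.001,0.04,0],[0,0.001,-0.001,0.08,0],[0,0.001,-0.001,0.105,0],[0,0.001,-0.001,0.117,0],[0,0.001,-0.001,0.123,0],[0,0.001,-0.001,0.126,0],[0,0.001,-0.001,0.127,0],[0,0.001,-0.001,0.127,0],[0,0.001,-0.001,0.127,0],[0,0.001,-0.001,0.127,0]])

```text
clock: 7.1
tool_pos: [0.4719, -0.2221, 0.0743]
orientation: [-180.0, 0.1, -169.2]
force: [0.5, 0.2, -0.4]
opening: 0.0134
```

Emit:
play_rows(series=[[0,0,0,0.0005,0],[0,0,0,0.0005,0],[0,0,0,0.001,0],[0,0,0,0.001,0],[0,0,0,0.001,0]])

```text
clock: 7.6
tool_pos: [0.4716, -0.222, 0.0726]
orientation: [180.0, -0.0, -169.2]
force: [0.4, -0.2, -0.3]
opening: 0.014
```

Emit:
play_rows(series=[[0,0,0,0.0005,0],[0,0,0,0.0005,0],[0,0,0,0.001,0],[0,0,0,0.001,0],[0,0,0,0.001,0]])

```text
clock: 8.1
tool_pos: [0.4716, -0.222, 0.0718]
orientation: [-180.0, 0.0, -169.2]
force: [-1.5, 1.4, 3.3]
opening: 0.0134
```

Emit:
play_rows(series=[[35,0,0,0,0],[35,0,0,0,0],[35,0,0,0,0],[35,0,0,0,0],[35,0,0,-0.02,0],[35,0,0,-0.06,0],[35,0,0,-0.11,0],[35,0,0,-0.16,0],[35,0,0,-0.2,0],[35,0,0,-0.24,0]])

```text
clock: 9.1
tool_pos: [0.4712, -0.222, 0.3139]
orientation: [-180.0, 0.1, -169.2]
force: [0.2, 0.1, -0.6]
opening: 0.0309
```

Emit:
play_rows(series=[[35,0,0,0,0],[35,0,0,0,0],[35,0,0,0,0],[35,0,0,0,0]])

```text
clock: 9.5
tool_pos: [0.471, -0.2219, 0.3102]
orientation: [179.9, -0.1, -169.2]
force: [-0.2, -0.8, 0.2]
opening: 0.0308
```

```bash
python3 look.py w5;  python3 - <<'E'
from h import *
s=dict(np.load("w5.npz")); f=s["frame"]
cv2.imwrite("pics/c5.png",cv2.resize(f[90:240,180:330],None,fx=4,fy=4,interpolation=cv2.INTER_NEAREST)[...,::-1])
E
```

```text
9.5 [ 0.471  -0.2219  0.3102] [ 1.79947e+02 -1.42000e-01 -1.69184e+02] [ -3.6   5.3 -16.9  -0.  -68.  -75.6] [-0.2 -0.8  0.2] 0.030782080530179824
```

View pics/c5.png

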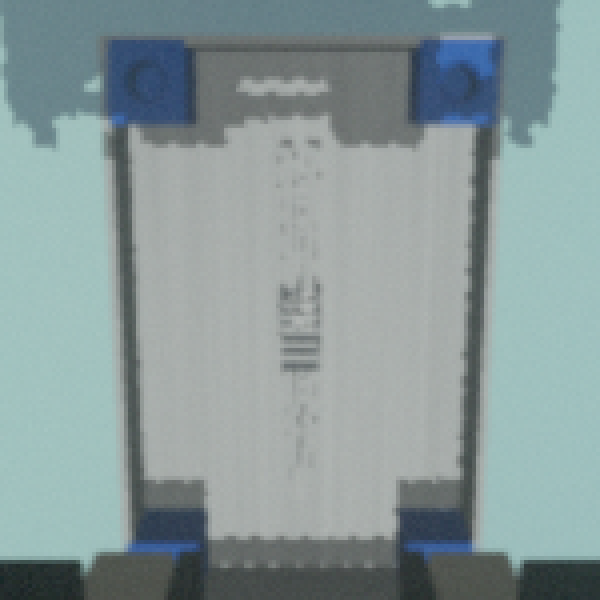

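Run:
```python
from h import *
s=dict(np.load("w5.npz"))
p=cast(s,np.array([[147,80],[460,83]])/4+[180,90]-.5,.04,s["T"]); d=p[1]-p[0]
m=p.mean(0)[:2]; a=np.degrees(np.arctan2(d[1],d[0]))-90; print(p,np.linalg.norm(d),a, m+.085*np.array([np.cos(np.radians(a)),np.sin(np.radians(a))]))
delta(.469,.247,.33,-179)
```

```text
[[ 0.39698738 -0.28578167  0.04      ]
 [ 0.37920118 -0.18852011  0.04      ]] 0.09887446776550776 10.363156746573154 [ 0.47170771 -0.22186052]
from [ 0.4712 -0.222   0.3103] [ 1.7995e+02 -1.4000e-01 -1.6918e+02] shift [-0.0859  0.461  -0.0195] spin 9.82 rows>= 9.4
```

Emit:
play_rows(series=[[60,-0.0859,0.461,-0.0195,9.8],[60,-0.0859,0.461,-0.0195,9.8],[60,-0.0859,0.461,-0.0195,9.8],[60,-0.0859,0.461,-0.0195,9.8],[60,-0.0859,0.461,-0.0195,9.8],[60,-0.0859,0.461,-0.0195,9.8],[60,-0.0859,0.461,-0.0195,9.8],[60,-0.0859,0.461,-0.0195,9.8],[60,-0.0859,0.461,-0.0195,9.8],[60,-0.0859,0.461,-0.0195,9.8]])

```text
clock: 10.55
tool_pos: [0.469, 0.2502, 0.3302]
orientation: [-179.9, -0.0, -178.9]
force: [0.3, -0.6, 0.1]
opening: 0.0522
```

Emit:
play_rows(series=[[60,0,0,0,0],[60,0,0,0,0],[60,0,0,0,0],[60,0,0,0,0]])

```text
clock: 10.95
tool_pos: [0.4694, 0.2459, 0.331]
orientation: [-180.0, -0.0, -179.0]
force: [0.4, -0.8, 0.9]
opening: 0.0526
```

```bash
python3 look.py w6
```

```text
10.95 [0.4694 0.2459 0.331 ] [-1.79986e+02 -1.20000e-02 -1.79042e+02] [  48.9    5.4  -14.     0.   -70.6 -137.9] [ 0.4 -0.8  0.9] 0.052606919284239995
```

View pics/w6.png

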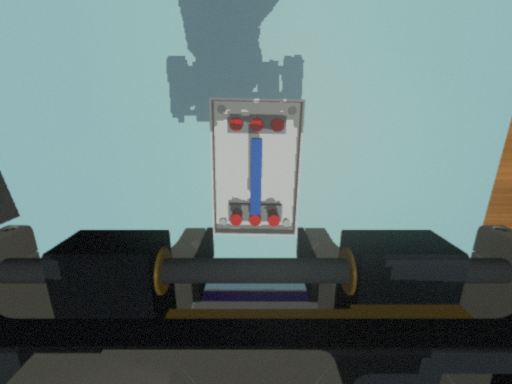

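Run:
```python
from h import *
s=dict(np.load("w6.npz")); f=s["frame"]
h=cv2.cvtColor(f,cv2.COLOR_RGB2HSV)
m=(h[...,0]>105)&(h[...,0]<125)&(h[...,1]>140)&(h[...,2]>120); m[230:]=0
for c,st,mm in blobs(m,100):
    cn=cv2.findContours(mm.astype(np.uint8),cv2.RETR_EXTERNAL,cv2.CHAIN_APPROX_NONE)[0][0]
    r=cv2.minAreaRect(cn); print(c,st,r)
    b=cast(s,cv2.boxPoints(r),.082,s["T"]); print(b.round(4))
    d=[b[1]-b[0],b[2]-b[1]]; print([ (np.linalg.norm(x),np.degrees(np.arctan2(x[1],x[0]))) for x in d], b.mean(0))
# red caps z .06
m=((h[...,0]<8)|(h[...,0]>172))&(h[...,1]>150)&(h[...,2]>70); m[235:]=0
for c,st,mm in blobs(m,30): print(c.round(1),st,cast(s,c,.06,s["T"]).round(4))
cv2.imwrite("pics/c6.png",cv2.resize(f[90:240,180:330],None,fx=4,fy=4,interpolation=cv2.INTER_NEAREST)[...,::-1])
```

```text
[255.49251248 176.2063228 ] [251 139  10  75 601] ((255.5254364013672, 176.00042724609375), (8.3038911819458, 74.14189147949219), 0.9710219502449036)
[[0.5164 0.241  0.082 ]
 [0.4202 0.2412 0.082 ]
 [0.4201 0.2514 0.082 ]
 [0.5164 0.252  0.082 ]]
[(np.float64(0.09628021273332749), np.float64(179.87182979937998)), (np.float64(0.01016371948501102), np.float64(90.07214952044072))] [0.4682927  0.24636614 0.082     ]
[236.1 121.2] [231 119  11   5  38] [[0.4001 0.2204 0.06  ]]
[256.1 122.2] [251 121  10   4  30] [[0.4008 0.2459 0.06  ]]
[235.5 219.2] [231 215  10  10  77] [[0.5341 0.2193 0.06  ]]
[254.6 219.8] [250 216  10   9  74] [[0.5345 0.2464 0.06  ]]
[273.5 219.9] [269 216  10   9  78] [[0.5341 0.2732 0.06  ]]
```

View pics/c6.png

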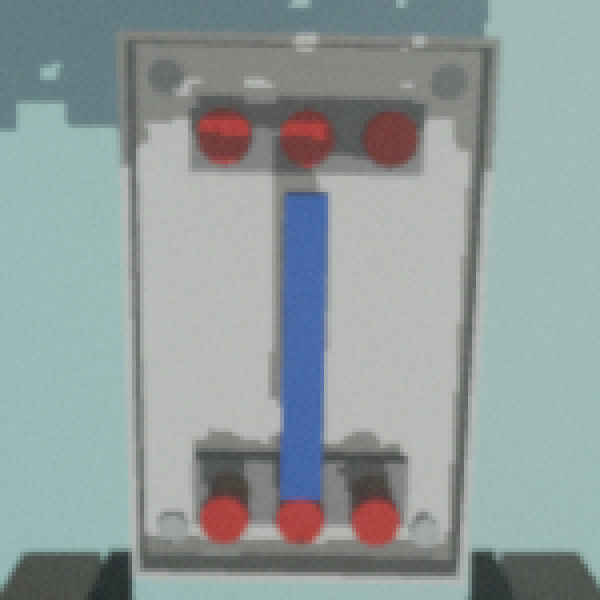

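Run:
```python
from h import *
s=dict(np.load("w6.npz"))
g=lambda c,z: cast(s,np.array(c)/4+[180,90]-.5,z,s["T"])
print("rim",trayfit(g([(120,32),(498,38),(135,573),(467,577)],.038),.099,.064))
print("pins",trayfit(g([(165,76),(449,82),(172,526),(424,529)],.018)))
p=g([(223,137),(306,138),(389,138),(223,520),(300,521),(375,521)],.06);print("caps",p.round(4),p.mean(0))
p=g([(284,192),(329,192),(279,503),(323,503)],.082);print(p.round(4),p.mean(0))
a=(p[2]+p[3]-p[0]-p[1]);print(np.degrees(np.arctan2(a[1],a[0])))
s=dict(np.load("side0.npz"));f=s["frame"]
```

```text
rim (array([0.46779364, 0.24677634]), np.float64(0.23211633706821785), np.float64(0.9829504244593628), array([[ 0.00170839,  0.00127028],
       [ 0.00185319, -0.00127311],
       [-0.00174277,  0.00062465],
       [-0.00181881, -0.00062182]]))
pins (array([0.46878327, 0.24591915]), np.float64(-0.05391756655920159), np.float64(0.9978831561705143), array([[ 1.95525957e-04, -4.59707040e-05],
       [ 3.22100700e-04,  1.83837410e-04],
       [ 3.96223443e-05, -1.05427284e-05],
       [-5.57249002e-04, -1.27323978e-04]]))
caps [[0.4032 0.2192 0.06  ]
 [0.4031 0.2459 0.06  ]
 [0.4026 0.2725 0.06  ]
 [0.5345 0.2189 0.06  ]
 [0.5344 0.2462 0.06  ]
 [0.534  0.2728 0.06  ]] [0.46863847 0.24592706 0.06      ]
[[0.4186 0.2393 0.082 ]
 [0.4183 0.2531 0.082 ]
 [0.5196 0.239  0.082 ]
 [0.5194 0.2536 0.082 ]] [0.4689702  0.24626172 0.082     ]
0.06994963470265299
```

Run:
```python
from h import *
delta(.4688,.2460,.122,180)
```

```text
from [0.4695 0.2459 0.3312] [-180.     -0.   -179.05] shift [7.000e-04 1.000e-04 2.092e-01] spin 0.95 rows>= 4.2
```

Emit:
play_rows(series=[[60,0.0007,0,0.045,1],[60,0.0007,0,0.09,1],[60,0.0007,0,0.13,1],[60,0.0007,0,0.16,1],[60,0.0007,0,0.185,1],[60,0.0007,0,0.2,1],[60,0.0007,0,0.208,1],[60,0.0007,0,0.209,1],[60,0.0007,0,0.209,1],[60,0.0007,0,0.209,1]])

```text
clock: 12.0
tool_pos: [0.4692, 0.2472, 0.1232]
orientation: [179.9, 0.1, -180.0]
force: [0.0, 0.4, 0.4]
opening: 0.0526
```

Emit:
play_rows(series=[[0,0,0,0,0],[0,0,0,0,0],[0,0,0,0,0],[0,0,0,0,0],[0,0,0,0,0],[0,0,0,0,0],[0,0,0,0,0],[0,0,0,0,0]])

```text
clock: 12.8
tool_pos: [0.4687, 0.2469, 0.1222]
orientation: [-180.0, -0.0, -180.0]
force: [0.4, -1.0, 0.3]
opening: 0.0137
```

Emit:
play_rows(series=[[0,0,0,-0.005,0],[0,0,0,-0.015,0],[0,0,0,-0.03,0],[0,0,0,-0.05,0],[0,0,0,-0.07,0],[0,0,0,-0.09,0],[0,0,0,-0.1,0],[0,0,0,-0.1,0],[0,0,0,-0.1,0],[0,0,0,-0.1,0]])

```text
clock: 13.8
tool_pos: [0.4682, 0.2464, 0.221]
orientation: [-179.9, -0.1, -180.0]
force: [0.1, -0.1, -3.6]
opening: 0.0137
```

```bash
python3 look.py w7;  python3 - <<'E'
from h import *
s=snapshot("side"); cv2.imwrite("pics/s7.png",s["frame"][...,::-1])
print(get_obs())
E
```

```text
13.8 [0.4682 0.2464 0.221 ] [-1.79929e+02 -9.00000e-02 -1.79992e+02] [  49.    10.3  -23.3   -0.   -56.4 -139. ] [ 0.1 -0.1 -3.6] 0.013699895776306077
{'clock': 13.9, 'joint_pos': array([ 4.90033768e+01,  1.03503116e+01, -2.33165306e+01, -1.29575776e-02,
       -5.64436623e+01, -1.38979554e+02]), 'qvel': array([ 0.08554447, -0.07780062,  0.38963032,  0.13370846, -0.10201647,
       -0.03744587]), 'tau': array([-3.49854090e-03, -4.29127336e+01,  2.74296767e+01,  6.73513278e+00,
       -8.48574587e-02, -3.84116845e-05]), 'tool_pos': array([0.46833035, 0.24653478, 0.22113141]), 'orientation': array([-1.79923705e+02, -8.06641002e-02, -1.79983404e+02]), 'force': array([-0.13147219,  0.28965305, -3.78757794]), 'moment': array([-0.00841428, -0.0064952 ,  0.05662225]), 'opening': 0.01345575791994509}
```

View pics/w7.png

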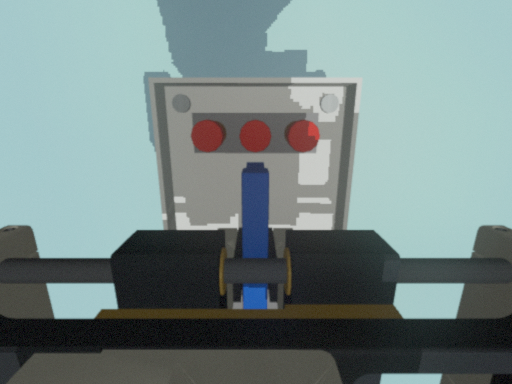

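View pics/s7.png

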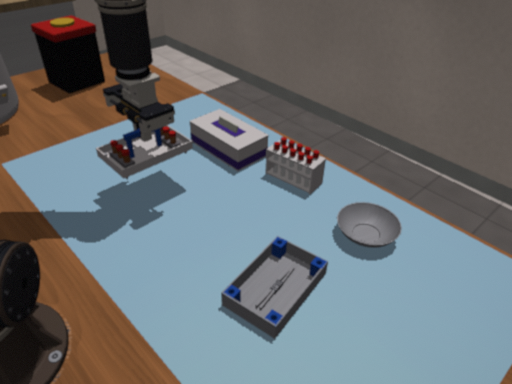

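Run:
```python
from h import *
s=dict(np.load("w7.npz")); f=s["frame"]
cv2.imwrite("pics/c7.png",cv2.resize(f[70:170,140:370],None,fx=3,fy=3,interpolation=cv2.INTER_CUBIC)[...,::-1])
M=s["tool_from_camera"]
p=cast(s,[[181.2,103],[329.2,103],[208,136],[255.5,136],[303,136]],.104,M); print(p.round(4))
print(cast(s,[[181.2,103],[329.2,103]],.104,M).mean(0)-[.085,0,0], cast(s,[[208,136],[255.5,136],[303,136]],.062,M).mean(0)-[.066,0,0])
Z=s["z_map"]; 
def pt(u,v):
    z=np.median(Z[v-2:v+3,u-2:u+3]); K=s["mtx"]; c=np.array([(u-K[0,2])/K[0,0]*z,-(v-K[1,2])/K[1,1]*z,-z,1]); return (M@c)[:3].round(4)
for u,v in((200,165),(200,210),(315,165),(315,210),(255,158)): print(u,v,pt(u,v))
```

```text
[[ 0.0845 -0.0505  0.104 ]
 [ 0.0847  0.05    0.104 ]
 [ 0.0626 -0.0333  0.104 ]
 [ 0.0627  0.      0.104 ]
 [ 0.0627  0.0333  0.104 ]]
[-0.00040358 -0.00022644  0.104     ] [-0.00045756 -0.00011719  0.062     ]
200 165 [ 0.042  -0.0402  0.1049]
200 210 [ 0.0075 -0.0421  0.1047]
315 165 [0.0421 0.0432 0.1047]
315 210 [0.0076 0.0453 0.1046]
255 158 [ 0.0472 -0.0003  0.1043]
```

View pics/c7.png

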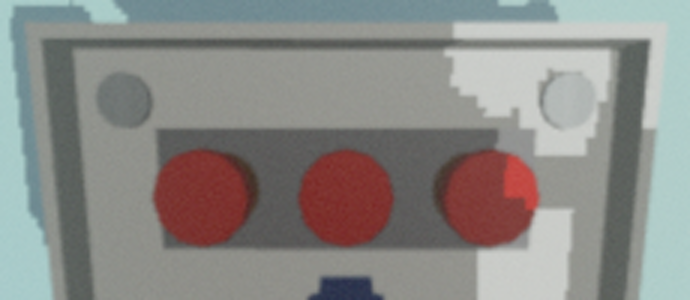

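Run:
```python
from h import *
delta(.4712,-.2215,.222,-169.35)
```

```text
from [0.4683 0.2465 0.2211] [-1.7992e+02 -8.0000e-02 -1.7998e+02] shift [-2.70e-03 -4.68e-01 -2.00e-04] spin -10.63 rows>= 9.4
```

Emit:
play_rows(series=[[0,0,-0.01,0,-0.3],[0,0,-0.03,0,-0.8],[0,-0.001,-0.055,0,-1.4],[0,-0.001,-0.085,0,-2],[0,-0.001,-0.115,0,-2.7],[0,-0.001,-0.145,0,-3.4],[0,-0.001,-0.175,0,-4],[0,-0.001,-0.205,0,-4.7],[0,-0.0015,-0.235,0,-5.3],[0,-0.0015,-0.265,0,-6]])

```text
clock: 14.9
tool_pos: [0.4698, -0.0198, 0.222]
orientation: [-180.0, -0.0, -173.9]
force: [1.0, 0.8, -3.1]
opening: 0.0137
```

Run:
```python
from h import *
delta(.4712,-.2215,.222,-169.35)
```

```text
from [ 0.4698 -0.0198  0.222 ] [-1.7999e+02 -2.0000e-02 -1.7394e+02] shift [ 0.0199 -0.2007  0.    ] spin -4.59 rows>= 4.0
```

Emit:
play_rows(series=[[0,0.003,-0.03,0,-0.7],[0,0.006,-0.06,0,-1.4],[0,0.009,-0.09,0,-2.1],[0,0.012,-0.12,0,-2.8],[0,0.015,-0.15,0,-3.5],[0,0.0175,-0.175,0,-4.2],[0,0.019,-0.192,0,-4.5],[0,0.02,-0.2,0,-4.6],[0,0.02,-0.2,0,-4.6],[0,0.02,-0.2,0,-4.6]])

```text
clock: 15.9
tool_pos: [0.471, -0.219, 0.2219]
orientation: [180.0, -0.0, -169.4]
force: [0.2, 1.0, -4.9]
opening: 0.0134
```

Emit:
play_rows(series=[[0,0,0,0,0],[0,0,0,0,0],[0,0,0,0,0]])

```text
clock: 16.2
tool_pos: [0.4715, -0.2186, 0.2223]
orientation: [-180.0, 0.0, -169.3]
force: [-0.6, -0.3, -4.2]
opening: 0.0137
```

```bash
python3 look.py w8
python3 - <<'E'
from h import *
delta(.4712,-.2215,.165,-169.35)
s=snapshot("side"); cv2.imwrite("pics/s8.png",cv2.resize(s["frame"],None,fx=1.5,fy=1.5)[...,::-1])
s=snapshot("top"); cv2.imwrite("pics/t8.png",s["frame"][...,::-1])
E
```

```text
16.2 [ 0.4715 -0.2186  0.2223] [-1.79999e+02  1.20000e-02 -1.69325e+02] [ -3.2   9.3 -24.4  -0.  -56.2 -76.1] [-0.6 -0.3 -4.2] 0.013671080405292326
from [ 0.4715 -0.2187  0.2223] [-1.8000e+02  1.0000e-02 -1.6933e+02] shift [ 0.0009 -0.0027  0.0573] spin 0.02 rows>= 1.1
```

View pics/w8.png

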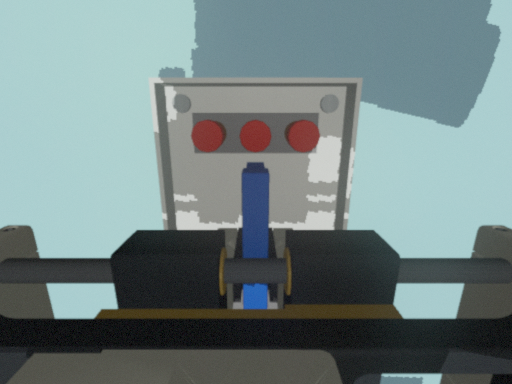

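View pics/s8.png

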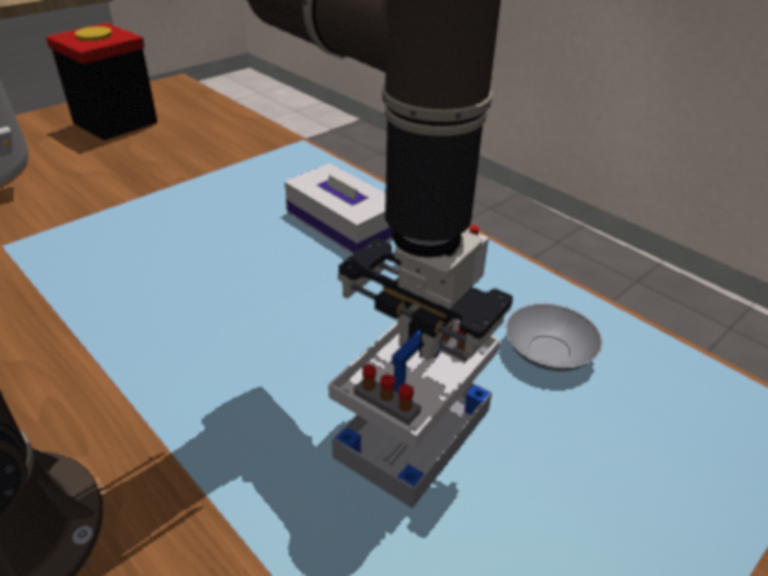

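Emit:
play_rows(series=[[0,0.001,-0.0027,0.01,0],[0,0.001,-0.0027,0.025,0],[0,0.001,-0.0027,0.04,0],[0,0.001,-0.0027,0.048,0],[0,0.001,-0.0027,0.052,0],[0,0.001,-0.0027,0.054,0],[0,0.001,-0.0027,0.054,0],[0,0.001,-0.0027,0.054,0],[0,0.001,-0.0027,0.054,0],[0,0.001,-0.0027,0.054,0]])

```text
clock: 17.35
tool_pos: [0.4711, -0.222, 0.1686]
orientation: [-180.0, 0.0, -169.4]
force: [0.6, 0.2, -3.8]
opening: 0.0137
```

```bash
python3 look.py w9
python3 - <<'E'
from h import *
delta(.4712,-.2215,.148,-169.35)
s=snapshot("side"); cv2.imwrite("pics/s9.png",cv2.resize(s["frame"][200:370,190:400],None,fx=3.5,fy=3.5,interpolation=cv2.INTER_CUBIC)[...,::-1])
s=snapshot("top"); cv2.imwrite("pics/t9.png",s["frame"][...,::-1])
E
```

```text
17.35 [ 0.4711 -0.222   0.1686] [-1.79988e+02  4.00000e-02 -1.69374e+02] [ -3.6  12.9 -28.1   0.  -48.9 -75.8] [ 0.6  0.2 -3.8] 0.013705071102784142
from [ 0.471  -0.222   0.1685] [-1.7999e+02  3.0000e-02 -1.6937e+02] shift [-0.0002  0.0004  0.0205] spin -0.02 rows>= 0.4
```

View pics/s9.png

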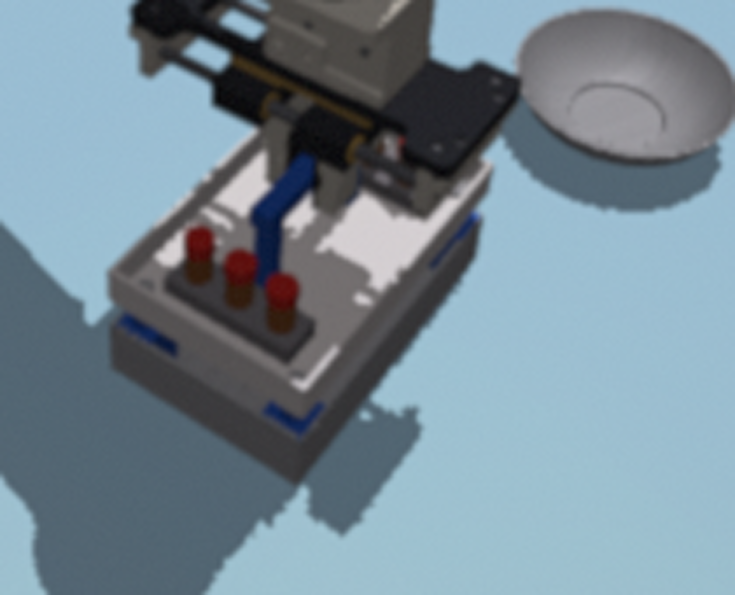

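View pics/w9.png

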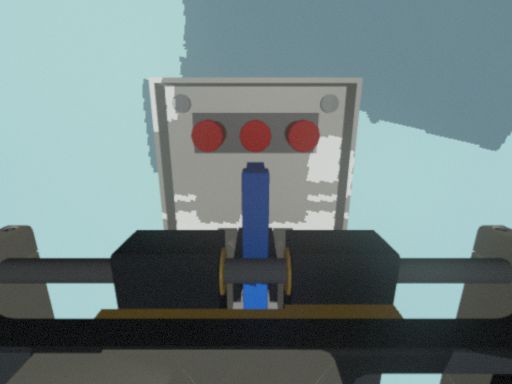

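Emit:
play_rows(series=[[0,0,0.0005,0.002,0],[0,0,0.0005,0.004,0],[0,0,0.0005,0.006,0],[0,0,0.0005,0.008,0],[0,0,0.0005,0.008,0],[0,0,0.0005,0.008,0]])

```text
clock: 18.1
tool_pos: [0.4708, -0.2215, 0.1601]
orientation: [180.0, -0.0, -169.4]
force: [0.1, -0.3, -4.2]
opening: 0.0139
```

Pins are about 2 mm into the sockets with no contact load; continuing.

Emit:
play_rows(series=[[0,0,0,0.002,0],[0,0,0,0.004,0],[0,0,0,0.006,0],[0,0,0,0.007,0],[0,0,0,0.007,0],[0,0,0,0.007,0]])

```text
clock: 18.7
tool_pos: [0.4708, -0.2215, 0.1531]
orientation: [-180.0, -0.0, -169.4]
force: [0.1, 0.0, -4.7]
opening: 0.0135
```

Emit:
play_rows(series=[[0,0,0,0.001,0],[0,0,0,0.002,0],[0,0,0,0.003,0],[0,0,0,0.0035,0],[0,0,0,0.004,0],[0,0,0,0.004,0],[0,0,0,0.004,0]])

```text
clock: 19.4
tool_pos: [0.4708, -0.2215, 0.1492]
orientation: [180.0, -0.0, -169.4]
force: [0.3, -0.0, -3.7]
opening: 0.014
```

Emit:
play_rows(series=[[0,0,0,0.0005,0],[0,0,0,0.0005,0],[0,0,0,0.001,0],[0,0,0,0.001,0],[0,0,0,0.001,0]])

```text
clock: 19.9
tool_pos: [0.4709, -0.2215, 0.1482]
orientation: [-180.0, 0.0, -169.4]
force: [-0.4, 0.5, -2.6]
opening: 0.0135
```

Emit:
play_rows(series=[[0,0,0,0.0005,0],[0,0,0,0.0005,0],[0,0,0,0.0005,0],[0,0,0,0.0005,0]])

```text
clock: 20.3
tool_pos: [0.4709, -0.2215, 0.1482]
orientation: [-180.0, 0.0, -169.4]
force: [-3.4, 1.6, 5.6]
opening: 0.0139
```

Emit:
play_rows(series=[[55,0,0,0,0],[55,0,0,0,0],[55,0,0,0,0],[55,0,0,0,0],[55,0,0,0,0],[55,0,0,0,0],[55,0,0,-0.01,0],[55,0,0,-0.03,0],[55,0,0,-0.06,0],[55,0,0,-0.1,0]])

```text
clock: 21.3
tool_pos: [0.4699, -0.2213, 0.2482]
orientation: [179.9, -0.1, -169.4]
force: [1.7, -0.3, 0.3]
opening: 0.0483
```

Emit:
play_rows(series=[[55,0,0,-0.05,0],[55,0,0,-0.1,0],[55,0,0,-0.13,0],[55,0,0,-0.13,0],[55,0,0,-0.13,0],[55,0,0,-0.13,0],[55,0,0,-0.13,0]])

```text
clock: 22.0
tool_pos: [0.4704, -0.2214, 0.3766]
orientation: [180.0, -0.1, -169.4]
force: [-0.5, 0.0, 0.0]
opening: 0.0483
```

```bash
python3 look.py w10
python3 - <<'E'
from h import *
s=snapshot("side"); np.savez("side10.npz",**s); cv2.imwrite("pics/s10.png",cv2.resize(s["frame"][200:370,190:400],None,fx=3.5,fy=3.5,interpolation=cv2.INTER_CUBIC)[...,::-1])
s=snapshot("top"); cv2.imwrite("pics/t10.png",s["frame"][...,::-1])
s=dict(np.load("w10.npz"));M=s["T"];Z=s["z_map"];K=s["mtx"]
ok=lambda u,v:(M@np.array([(u-K[0,2])/K[0,0]*Z[v,u],-(v-K[1,2])/K[1,1]*Z[v,u],-Z[v,u],1]))[:3].round(4)
for u,v in((225,150),(225,200),(285,150),(285,200),(254,150),(254,190),(254,175)): print(u,v,ok(u,v))
E
```

```text
22.0 [ 0.4704 -0.2214  0.3766] [ 1.79959e+02 -1.15000e-01 -1.69379e+02] [ -3.6   3.2 -10.6  -0.  -76.3 -75.8] [-0.5  0.   0. ] 0.04833494718191244
225 150 [ 0.4528 -0.2715  0.0432]
225 200 [ 0.5324 -0.2589  0.0439]
285 150 [ 0.4356 -0.1805  0.0434]
285 200 [ 0.5144 -0.1632  0.0439]
254 150 [ 0.4371 -0.2288  0.1079]
254 190 [ 0.4907 -0.2187  0.1067]
254 175 [ 0.4701 -0.2226  0.1071]
```

View pics/s10.png

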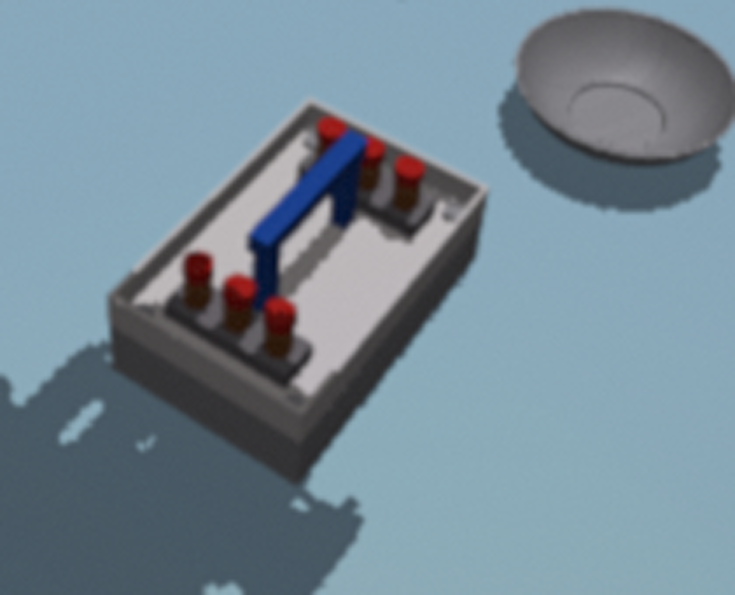

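View pics/w10.png

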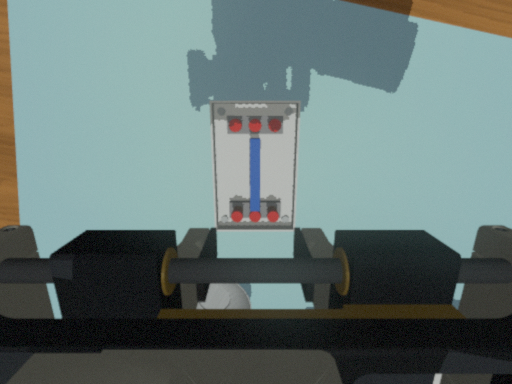

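View pics/t10.png

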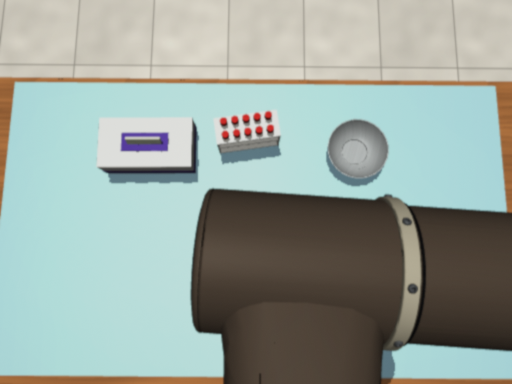

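```bash
python3 -c "
from plant import *
print(get_obs()['qvel'].round(2)); print(close_job())"
```

```text
[-0.03 -0.08  0.34  0.03  0.05 -0.04]
the job is handed in; nothing more can be done
None
```

I laid the forceps flat along the centre of the base tray's floor. Then I carried the vial tray level by its handle, lowered it until it seated while still in the grip, released it and backed off. The job was handed in at about 22 s.

**Seating:** The vial tray floor measured z 43–44 mm (44 expected fully stacked) at four spread points. The handle top measured 107–108 mm (108 expected). The side view shows no gap between the trays. Going down, the pins met no noticeable resistance until about 5.6 N upward when the trays met.

**Forceps:** The wrist picture taken after release shows them centred and lying flat in the tray.

**Bystanders and base tray:** The tube rack, glove box and dish look unmoved in the last top view, compared by eye. I did not re-measure the base tray's position after stacking. It looks in place in the side view, and nothing pushed on it sideways by more than a few newtons.

No check failed or disagreed beyond the calibration tolerance of about 2 mm.

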